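# Slide the front-heavy fixture board out to its line and hold it

### The arm

A 6-joint arm with a two-finger parallel gripper is mounted at the origin on the work surface. World frame = base frame: x ahead of the robot, y to its left, z up, the work surface at z = 0. Lengths are in m, angles in rad, forces in N, time in s.
With the tool pointing down it reaches from about 0.35 to 0.85 m from the base axis. Payload 8.1 kg.
Tool frame: the origin (TCP) lies between the finger pads; the fingertips stand 11 mm ahead of it and the grasp point (between the pads) lies 8 mm behind it; z points along the fingers, x is the direction in which the jaws open and shut, and the axes are right-handed (so a half turn about z gives the same grasp; the last joint's range is limited). The gripper opens to 85 mm and grips with 20 to 120 N. Pads are 22 mm wide; open, the fingers measure 114 mm over their backs; the gripper's body (76 mm by 85 mm) begins 54 mm behind the grasp point. The pads swing forward as they close: fully open they stand 13 mm farther back than shut.
Start: joints at [-1.243, 0.13, 1.488, -0, 1.523, -0.085], TCP at [0.241, -0.55, 0.242] pointing down, gripper open.
Joint ranges: [-2.96, 2.96], [-0.89, 2.26], [0.02, 2.5], [-1.34, 4.48], [0, 2.73], [-2.66, 2.66]. Speed limits (rad/s): [2.39, 2.39, 2.79, 3.14, 3.14, 3.14].

### API

Orientations are given as a unit quaternion [x, y, z, w].
In Python, from bench import arm gives the robot as it stands.
- The arm moves only by the shell command python3 -m pendant 'ROWS'. ROWS is text: rows parted by semicolons, each of 7 numbers parted by spaces: the turn, a rotation vector about the tool's x, y, z in units of 10 degrees (1.0 is 10 degrees), then the shift along the tool's x, y, z in units of 60 mm (1.0 is 60 mm), then the opening in per cent of the stroke, from 0 (shut) to 100 (fully open). In form: rx ry rz tx ty tz hand; .... A call has 1 to 20 rows; each row is the pose to reach, as a shift and turn from the pose measured when the call began, along the tool's axes at that moment; what a row does not reach only later rows make up. A row lasts 1/8 s, in which the tool goes at most 62.5 mm and 10.7 degrees, less where a joint would pass 70% of its speed; a pose out of reach is approached as far as the arm can. A call with a gripper value outside its range is refused whole. The fingers move at their own pace and stop on an object; the grip force is fixed at half the most. Time passes only in rows, so rows that repeat a pose let the fingers close. It gives the time, the measured TCP pose, the force and the opening at its end, in the units of the state.
- arm.observe(): the state, without advancing time (a new reading comes with each control period).
- arm.read_camera(name): name is "scene" or "top"; returns a dict with "img" (400x640x3 uint8, red, green, blue), "camera_matrix" (3x3 intrinsics, pixels), "world_from_camera" (4x4, takes a point from camera to world coordinates). Camera axes: x right, y down, z forward; pixel columns grow to the right and rows downward; lengths in m; the calibration is good to about 2 mm. A picture is of the moment at which its call begins. There is no depth.
- arm.hand_in(): hands the job in, once; it reports no verdict.
The state is a dict: "t": time; "q": joint angles; "dq": joint speeds; "joint_efforts": joint torques, N m; "tcp_pos": TCP position; "eef_rot": TCP orientation; "force": force on the tool from outside, world axes, zero at the start; "wrist_torque": the same for the moment, N m; "gripper_width": finger opening in m.
Only numpy, scipy, OpenCV 4.12 (cv2) and the standard library are available. Lean on these libraries where they do the work, as an engineer would, in place of code of your own. Each camera call takes 0.05 s, during which the arm holds its last target. There are 200 camera calls.

### The job

Free the fixture board on the raised stand by turning the wing knob of its edge clamp a quarter turn anticlockwise (seen from above). Then take the board by the handle on its tail and slide it outward along the stand, never lifting it off or letting it tip, until the black line across the board is level with the stand's outer edge. It is front-heavy out there, so finish while still holding the board, flat on the stand and still, ready for screws to be put in from below; leave the other things on the bench where they are.

Things in the scene. Friction and masses are not known exactly. Their poses are not given: they have to be found in the camera images.
- stand_edge (a point): Middle of the upper outer edge of the raised aluminium stand (fixed; top plate 280 mm long in the sliding direction, 215 wide, top 100 mm above the bench). Axes: x outward, the way the board is to slide; z up; y left when looking outward. The edge runs along y. The board lies between a fence (+y side) and guide strips (-y side), 8 mm high; unclamped it has some 5 mm of side play
- clamp (a joint): Turn of the edge clamp's wing knob, rad. 0 = clamped: an off-centre disc under the knob presses the board's edge against the fence, and the wing lies along the sliding direction. It grows anticlockwise seen from above; from about 1.2 the board is free; end stop at 1.75. It stays where it is left; turning takes about 0.25 Nm
- clamp_grip (a point): Centre of the clamp's black wing, on the knob's upright axis, 38 mm above the stand's top plate, beside the board on the stand's -y side, 190 mm inward of the outer edge. The wing is an upright flat bar 52 mm long, 12 thick, 22 high (27 to 49 mm above the top plate). This point's axes turn with the knob: x runs along the wing
- board: Loose plywood fixture board, 360 mm long (its x axis, outward), 140 wide, 9 thick, about 0.76 kg, lying on the stand with its outer end already overhanging. A black viewer (155 x 124 x 56 mm) is clipped on its outer half; its centre of mass lies about 45 mm outward of its middle. Origin: centre of its underside; z up
- board_line (a point): Middle of the black line, 5 mm wide, that runs across the board's top face 25 mm inward of half its length, 205 mm from its outer end, between viewer and handle. Axes as the board's. The board is in place when this point lies over the stand's outer edge
- board_handle (a point): Centre of the bar of the aluminium bow handle on the board's tail, 100 mm inward of the line, on the board's centre line. The bar runs along the board's x axis: 84 mm long, 12 thick, 14 high, its centre 34 mm above the board's top face, 27 mm clear beneath it between its two feet. Axes as the board's
- screw_tray: small open blue tray of loose screws, 120 x 90 x 35 mm, lying on the bench beyond the stand's outer edge, beneath where the board comes out; origin at the centre of its underside. To be left alone
- screwdriver: screwdriver, 190 mm long, lying on the bench beyond the stand's outer edge, beside the tray; origin on its underside. To be left alone
- pump_a: white dispenser bottle with a steel cap, 62 mm across, 113 mm high, on the bench beyond the clamp side of the stand; origin at the centre of its base. To be left alone
- pump_b: second white dispenser bottle, same size, next to the first; origin at the centre of its base. To be left alone
- viewer_a: finished black viewer (like the one on the board) lying on the bench to the robot's right, 155 x 124 x 56 mm; origin at the centre of its underside. To be left alone
- viewer_b: another finished viewer, farther from the robot, same size; origin at the centre of its underside. To be left alone
- tape: roll of tape standing flat on the bench, 90 mm across, 48 mm high; origin at the centre of its underside. To be left alone

How it is judged:
By the outcome, as a careful person would: the job done as asked, in the order asked, and still so for the second after the job is handed in, while the arm keeps its last pose, push and grip.
It also fails if it takes over 43 s, if anything falls off the work surface, if the arm or the gripper's body presses on something with over 40 N, if the wrist force passes 120 N, or if a joint passes its speed limit or range.

## Working session

There is one attempt and no reset: what is moved stays moved. The work goes in short steps, Python scripts to look and compute and a shell command to move; the robot and the scene stay as the last step left them, time stands still between calls to the robot, and variables do not carry over. Pictures are saved under pics/ and viewed, about 8 in all and at most 12, crops included, and the job is handed in when it is done.

```bash
mkdir -p pics
python3 - <<'E'
from bench import arm
import cv2
print(arm.observe())
for n in("scene","top"):
    c=arm.read_camera(n);cv2.imwrite(f"pics/{n}0.png",c["img"][:,:,::-1]);print(n,c["camera_matrix"].tolist(),c["world_from_camera"].round(4).tolist())
E
```

```text
{'t': 0.0, 'q': array([-1.24336317e+00,  1.31153628e-01,  1.48931717e+00,  2.02925603e-05,
        1.52297686e+00, -8.54065869e-02]), 'dq': array([ 0.00053469,  0.00224842,  0.0006348 , -0.00106679, -0.0008898 ,
       -0.00078936]), 'joint_efforts': array([ 2.00475342e-04, -5.69391525e+01, -5.00554132e+01, -2.15506711e-04,
        1.42918172e-02, -6.34330536e-05]), 'tcp_pos': array([ 0.24057756, -0.5490711 ,  0.2412281 ]), 'eef_rot': array([ 8.37021503e-01, -5.47169209e-01, -7.23971192e-04, -5.79853860e-04]), 'force': array([-0.0204667 ,  0.00245245, -0.05506824]), 'wrist_torque': array([ 0.02081309, -0.0254518 , -0.02754753]), 'gripper_width': 0.08525035154247201}
scene [[414.8229588502729, 0.0, 323.1769431072277], [0.0, 414.8229588502729, 200.79590656403656], [0.0, 0.0, 1.0]] [[-0.6946, 0.3878, -0.6059, 1.2349], [0.7192, 0.3956, -0.5712, 0.6066], [0.0182, -0.8325, -0.5537, 0.7555], [0.0, 0.0, 0.0, 1.0]]
top [[503.97884432784093, 0.0, 321.55433337685906], [0.0, 503.97884432784093, 199.88434680045944], [0.0, 0.0, 1.0]] [[0.0195, -0.9811, 0.1927, 0.2731], [-0.9998, -0.0196, 0.0011, -0.0636], [0.0027, -0.1927, -0.9813, 1.6042], [0.0, 0.0, 0.0, 1.0]]
```

View pics/scene0.png

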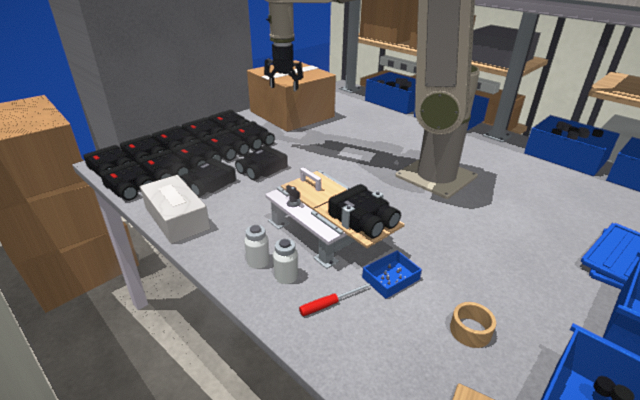

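View pics/top0.png

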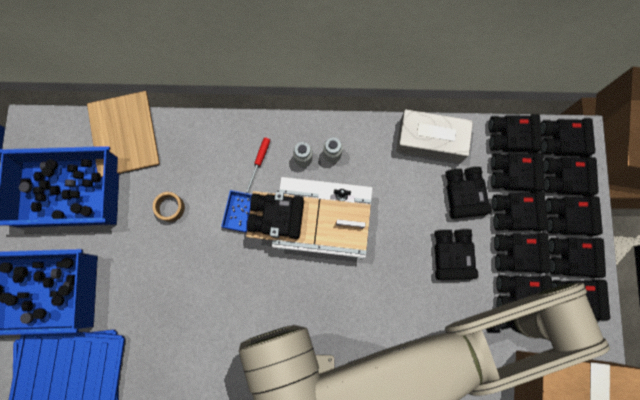

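The scene view shows the stand at about (320,210), with its outer end toward the viewer. In the top view the wing is at (342,193), the handle at (349,224), the line near x=317, and outward is left (world +y). Next, an enlarged crop.

Run:
```python
import cv2
a=cv2.imread("pics/top0.png")[165:270,215:385];cv2.imwrite("pics/c1.png",cv2.resize(a,None,fx=4.7,fy=4.7,interpolation=cv2.INTER_CUBIC))
```

```text
(no output)
```

View pics/c1.png

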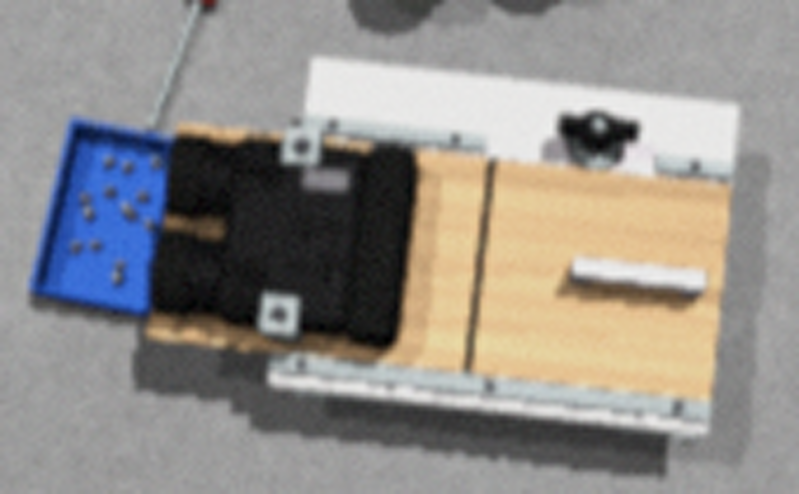

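Crop (×4.7): stand corners (313,57), (740,102), (708,435), (268,385); line (490,160)–(469,370); handle bar (572,268)–(705,283); wing about (562,120)–(637,132).

```bash
cat > h.py <<'E'
import numpy as np
def ray(c,uv,z):
    K=np.array(c["camera_matrix"]);T=np.array(c["world_from_camera"])
    d=T[:3,:3]@np.linalg.solve(K,[*uv,1]);return T[:3,3]+d*(z-T[2,3])/d[2]
E
python3 - <<'E'
from h import *
from bench import arm
c=arm.read_camera("top")
P=dict(outer_m=(313,57,.1),in_m=(740,102,.1),in_p=(708,435,.1),out_p=(268,385,.1),l1=(490,160,.109),l2=(469,370,.109),h1=(572,268,.15),h2=(705,283,.15),w1=(562,120,.149),w2=(637,132,.149),wc=(600,124,.149),tail1=(733,180,.109),tail2=(710,398,.109))
R={k:ray(c,(215+u/4.7-.4,165+v/4.7-.4),z) for k,(u,v,z) in P.items()}
for k in R:print(k,R[k].round(4))
def s(a,b):
    d=R[a]-R[b];print(a,b,np.linalg.norm(d).round(4),np.degrees(np.arctan2(d[1],d[0])).round(1))
for a,b in [("outer_m","in_m"),("out_p","in_p"),("outer_m","out_p"),("in_m","in_p"),("l1","l2"),("h1","h2"),("w1","w2"),("tail1","tail2")]:s(a,b)
print(arm.observe()["eef_rot"])
E
```

```text
outer_m [0.6385 0.0632 0.1   ]
in_m [ 0.614  -0.2156  0.1   ]
in_p [ 0.3975 -0.1954  0.1   ]
out_p [0.4237 0.0843 0.1   ]
l1 [ 0.5704 -0.0538  0.109 ]
l2 [ 0.4348 -0.0433  0.109 ]
h1 [ 0.495  -0.1063  0.15  ]
h2 [ 0.4872 -0.1889  0.15  ]
w1 [ 0.589  -0.0987  0.149 ]
w2 [ 0.5823 -0.1459  0.149 ]
wc [ 0.5869 -0.1227  0.149 ]
tail1 [ 0.5605 -0.2102  0.109 ]
tail2 [ 0.4201 -0.1958  0.109 ]
outer_m in_m 0.2799 85.0
out_p in_p 0.2809 84.7
outer_m out_p 0.2158 -5.6
in_m in_p 0.2174 -5.3
l1 l2 0.1361 -4.4
h1 h2 0.0829 84.6
w1 w2 0.0477 81.8
tail1 tail2 0.1411 -5.9
[ 8.37010789e-01 -5.47185883e-01 -5.77723482e-04 -4.63450781e-04]
```

Sizes match what was given (280/215 mm, 83 mm bar, 136 mm line, knob 190 mm inward). That means a slide of about 124 mm along 84.8° world. Next, a helper to work out the rows.

```bash
cat >> h.py <<'E'
from scipy.spatial.transform import Rotation as Ro
def rows(arm,p,yaw):
    "shift/turn in pendant units to reach tool-down pose with tool x at yaw (deg)"
    s=arm.observe();R=Ro.from_quat(s["eef_rot"]);y=np.radians(yaw)
    T=Ro.from_matrix(np.array([[np.cos(y),np.sin(y),0],[np.sin(y),-np.cos(y),0],[0,0,-1]]))
    print("t",s["t"],"turn",np.degrees((R.inv()*T).as_rotvec()).round(1)/10,"shift",(R.inv().apply(np.array(p)-s["tcp_pos"])/.06).round(3),
      "F",s["force"].round(1),"M",s["wrist_torque"].round(2),"w",round(s["gripper_width"],4),"tcp",s["tcp_pos"].round(4))
E
python3 - <<'E'
from h import *
from bench import arm
rows(arm,[.5869,-.1227,.21],-5.2)
E
```

```text
t 0.15 turn [-0.01  0.01 -6.11] shift [-4.195 -8.139  0.532] F [-0.1 -1.  -0.4] M [ 0.03 -0.01  0.01] w 0.085 tcp [ 0.2406 -0.5492  0.2415]
```

```bash
python3 -m pendant '0 0 -1 -0.42 -0.81 0 80; 0 0 -2 -0.84 -1.63 0 60; 0 0 -3 -1.26 -2.44 0 50; 0 0 -4 -1.68 -3.26 0 50; 0 0 -5 -2.1 -4.07 0.1 50; 0 0 -6.1 -2.52 -4.88 0.2 50; 0 0 -6.1 -2.94 -5.7 0.3 50; 0 0 -6.1 -3.36 -6.51 0.4 50; 0 0 -6.1 -3.78 -7.33 0.5 50; 0 0 -6.1 -4.2 -8.14 0.53 50; 0 0 -6.1 -4.2 -8.14 0.53 50; 0 0 -6.1 -4.2 -8.14 0.53 50; 0 0 -6.1 -4.2 -8.14 0.53 50'
python3 - <<'E'
from h import *
from bench import arm
import cv2
rows(arm,[.5869,-.1227,.133],-5.2)
a=arm.read_camera("scene")["img"][130:280,210:430,::-1];b=arm.read_camera("top")["img"][130:280,210:430,::-1]
cv2.imwrite("pics/c2.png",cv2.resize(np.vstack([a,b]),None,fx=2,fy=2,interpolation=cv2.INTER_CUBIC))
E
```

```text
t: 1.78
tcp_pos: [0.5862, -0.1235, 0.2101]
eef_rot: [0.999, -0.047, -0.0, -0.001]
force: [0.2, 0.8, 0.3]
gripper_width: 0.0428
t 1.775 turn [-0.01  0.01 -0.02] shift [ 0.011 -0.013  1.284] F [0.2 0.8 0.3] M [-0.03  0.02 -0.  ] w 0.0428 tcp [ 0.5862 -0.1235  0.2101]
```

View pics/c2.png

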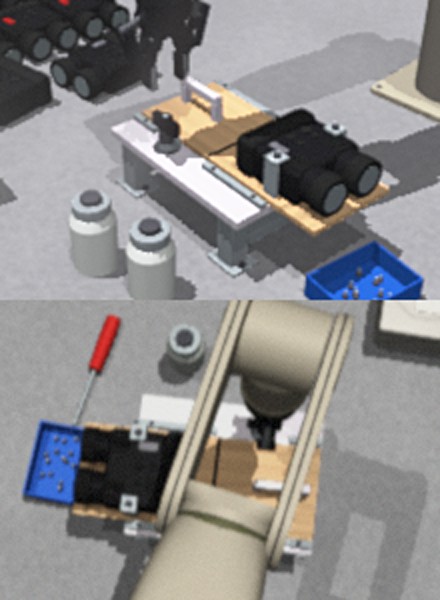

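The scene half shows the open fingers above the wing, whose crop position (165,130) is full-image about (292,195). The hand hides the wing from the top camera. I'll cross-check by projection before descending.

Run:
```python
from h import *
from bench import arm
c=arm.read_camera("scene");T=np.linalg.inv(c["world_from_camera"]);K=c["camera_matrix"]
for p in [(.5869,-.1227,.149),(.5869,-.1227,.127),(.5893,-.0968,.138),(.5845,-.1486,.138),(.4935,-.1482,.143),(.4911,-.1476,.143)]:
    q=K@(T@np.array([*p,1]))[:3];q=q[:2]/q[2];print(p,q.round(1),((q-[210,130])*2).round(0))
```

```text
(0.5869, -0.1227, 0.149) [292.2 188.2] [164. 116.]
(0.5869, -0.1227, 0.127) [292.4 194.9] [165. 130.]
(0.5893, -0.0968, 0.138) [298.1 195.5] [176. 131.]
(0.5845, -0.1486, 0.138) [286.7 187.7] [153. 115.]
(0.4935, -0.1482, 0.143) [309.9 174.9] [200.  90.]
(0.4911, -0.1476, 0.143) [310.6 174.7] [201.  89.]
```

```bash
python3 -m pendant '0 0 0 0.01 -0.01 0.4 50; 0 0 0 0.01 -0.01 0.8 50; 0 0 0 0.01 -0.01 1.1 50; 0 0 0 0.01 -0.01 1.28 50; 0 0 0 0.01 -0.01 1.28 50; 0 0 0 0.01 -0.01 1.28 25; 0 0 0 0.01 -0.01 1.28 0; 0 0 0 0.01 -0.01 1.28 0; 0 0 0 0.01 -0.01 1.28 0; 0 0 0 0.01 -0.01 1.28 0'
python3 - <<'E'
from h import *
from bench import arm
rows(arm,[.5869,-.1227,.133],-5.2)
E
```

```text
t: 3.18
tcp_pos: [0.5887, -0.1231, 0.1351]
eef_rot: [0.999, -0.047, 0.002, -0.0]
force: [5.4, -0.8, 0.1]
gripper_width: 0.0173
t 3.175 turn [-0.   -0.02 -0.02] shift [-0.031 -0.004  0.036] F [ 5.4 -0.8  0.1] M [-0.11 -1.01  0.01] w 0.0173 tcp [ 0.5887 -0.1231  0.1351]
```

```bash
python3 -m pendant '0 0 0 0 0 0 0; 0 0 0 0 0 0 0; 0 0 0 0 0 0 0'
python3 - <<'E'
from h import *
from bench import arm
import cv2
rows(arm,[.5869,-.1227,.133],-5.2)
a=arm.read_camera("scene")["img"][120:240,220:400,::-1]
cv2.imwrite("pics/c3.png",cv2.resize(a,None,fx=4,fy=4,interpolation=cv2.INTER_CUBIC))
E
```

```text
t: 3.55
tcp_pos: [0.5888, -0.1232, 0.1352]
eef_rot: [0.999, -0.047, 0.002, -0.0]
force: [3.4, -1.2, -2.8]
gripper_width: 0.0172
t 3.55 turn [-0.   -0.02 -0.02] shift [-0.032 -0.005  0.036] F [ 3.4 -1.2 -2.8] M [-0.02 -0.48 -0.09] w 0.0172 tcp [ 0.5888 -0.1232  0.1352]
```

View pics/c3.png

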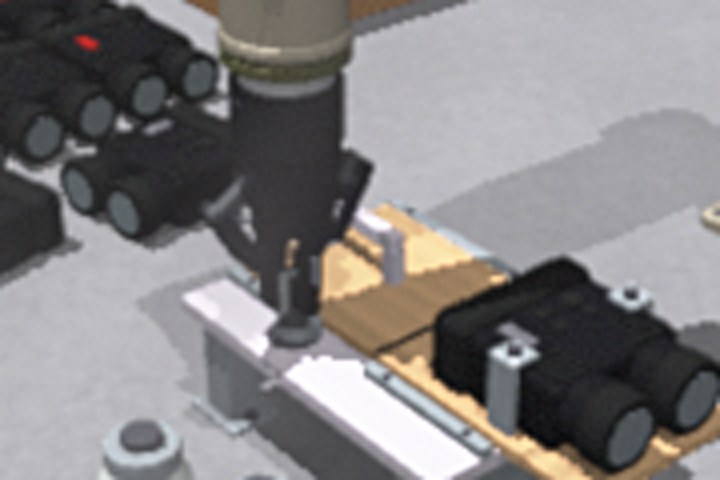

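The fingers straddle the wing, but 17 mm exceeds its 12 mm, so the tips may be catching the hub below. I'll reopen, go up 7 mm and regrip.

```bash
python3 -m pendant '0 0 0 0 0 0 40; 0 0 0 0 0 0 40; 0 0 0 -0.03 0 -0.1 40; 0 0 0 -0.03 0 -0.1 40; 0 0 0 -0.03 0 -0.1 0; 0 0 0 -0.03 0 -0.1 0; 0 0 0 -0.03 0 -0.1 0; 0 0 0 -0.03 0 -0.1 0; 0 0 0 -0.03 0 -0.1 0'
python3 - <<'E'
from h import *
from bench import arm
rows(arm,[.5869,-.1227,.139],84.8)
E
```

```text
t: 4.72
tcp_pos: [0.5885, -0.1232, 0.1419]
eef_rot: [0.999, -0.047, 0.004, 0.0]
force: [7.2, -0.1, -2.0]
gripper_width: 0.0103
t 4.725 turn [ 0.03 -0.04 -9.02] shift [-0.028 -0.005  0.047] F [ 7.2 -0.1 -2. ] M [-0.1  -0.86 -0.08] w 0.0103 tcp [ 0.5885 -0.1232  0.1419]
```

Now it is on the wing (10 mm). Turning anticlockwise, which is −rz.

```bash
python3 -m pendant '0 0 -0.9 0 0 0 0; 0 0 -1.8 0 0 0 0; 0 0 -2.7 0 0 0 0; 0 0 -3.6 0 0 0 0; 0 0 -4.5 0 0 0 0; 0 0 -5.4 0 0 0 0; 0 0 -6.3 0 0 0 0; 0 0 -7.2 0 0 0 0; 0 0 -8.1 0 0 0 0; 0 0 -9.1 0 0 0 0; 0 0 -9.1 0 0 0 0; 0 0 -9.1 0 0 0 0'
python3 - <<'E'
from h import *
from bench import arm
rows(arm,[.5869,-.1227,.139],84.8)
E
```

```text
t: 6.22
tcp_pos: [0.5898, -0.1224, 0.1418]
eef_rot: [0.734, 0.679, 0.004, 0.003]
force: [8.5, 2.6, -4.1]
gripper_width: 0.0105
t 6.225 turn [ 0.06 -0.01  0.08] shift [-0.009 -0.047  0.047] F [ 8.5  2.6 -4.1] M [ 0.32 -0.97  0.07] w 0.0105 tcp [ 0.5898 -0.1224  0.1418]
```

```bash
python3 -m pendant '0 0 0 0 0 0 40; 0 0 0 0 0 0 40; 0 0 0 0 0 0 40; 0 0 0 0 0 -0.4 40; 0 0 0 0 0 -0.8 40; 0 0 0 0 0 -1.25 40; 0 0 0.9 -0.05 -0.2 -1.25 40; 0 0 1.8 -0.1 -0.3 -1.25 40; 0 0 2.7 -0.15 -0.5 -1.25 40; 0 0 3.6 -0.2 -0.6 -1.25 40; 0 0 4.5 -0.3 -0.8 -1.25 40; 0 0 5.4 -0.35 -1 -1.25 40; 0 0 6.3 -0.4 -1.2 -1.25 40; 0 0 7.2 -0.5 -1.4 -1.25 40; 0 0 8.1 -0.55 -1.59 -1.25 40; 0 0 9.1 -0.55 -1.59 -1.25 40; 0 0 9.1 -0.55 -1.59 -1.25 40; 0 0 9.1 -0.55 -1.59 -1.25 40'
python3 - <<'E'
from h import *
from bench import arm
import cv2
rows(arm,[.4925,-.148,.135],-5.2)
a=arm.read_camera("scene")["img"][130:260,230:410,::-1];b=arm.read_camera("top")["img"][165:270,215:395,::-1]
cv2.imwrite("pics/c4.png",cv2.resize(np.vstack([a,b]),None,fx=2.5,fy=2.5,interpolation=cv2.INTER_CUBIC))
E
```

```text
t: 8.48
tcp_pos: [0.4914, -0.1481, 0.2159]
eef_rot: [0.999, -0.045, 0.005, -0.0]
force: [0.2, 0.5, 0.3]
gripper_width: 0.0342
t 8.475 turn [-0.01 -0.06  0.  ] shift [ 4.000e-03 -1.000e-03  1.349e+00] F [0.2 0.5 0.3] M [-0.02  0.03 -0.05] w 0.0342 tcp [ 0.4914 -0.1481  0.2159]
```

View pics/c4.png

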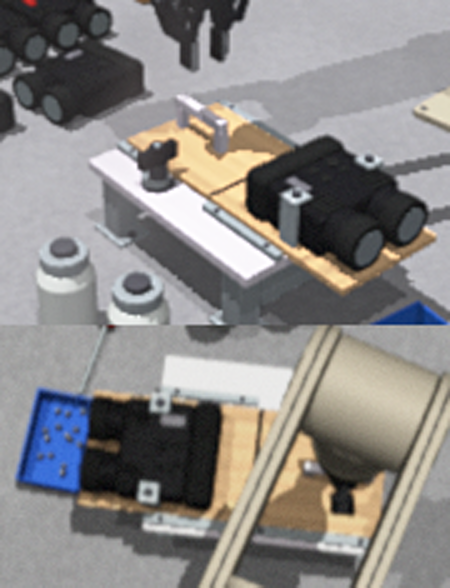

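The scene half shows the wing turned crosswise at crop (157,155), the board undisturbed and the fingers above the handle at (202,118). Descending to grip.

```bash
python3 -m pendant '0 -0.06 0 0 0 0.4 40; 0 -0.06 0 0 0 0.8 40; 0 -0.06 0 0 0 1.1 40; 0 -0.06 0 0 0 1.33 40; 0 -0.06 0 0 0 1.33 40; 0 -0.06 0 0 0 1.33 20; 0 -0.06 0 0 0 1.33 0; 0 -0.06 0 0 0 1.33 0; 0 -0.06 0 0 0 1.33 0; 0 -0.06 0 0 0 1.33 0'
python3 - <<'E'
from h import *
from bench import arm
rows(arm,[.4925,-.148,.135],-5.2)
E
```

```text
t: 9.82
tcp_pos: [0.495, -0.1484, 0.1384]
eef_rot: [0.999, -0.046, 0.003, -0.0]
force: [8.4, 2.2, -0.9]
gripper_width: 0.0107
t 9.825 turn [-0.   -0.04 -0.  ] shift [-0.042 -0.003  0.057] F [ 8.4  2.2 -0.9] M [-0.01 -1.13 -0.09] w 0.0107 tcp [ 0.495  -0.1484  0.1384]
```

```bash
python3 -m pendant '0 0 0 0 -0.1 0.03 0; 0 0 0 0 -0.2 0.05 0; 0 0 0 0 -0.35 0.05 0; 0 0 0 0 -0.5 0.05 0; 0 0 0 0 -0.65 0.05 0; 0 0 0 0 -0.8 0.05 0; 0 0 0 0 -0.9 0.05 0; 0 0 0 0 -1 0.05 0; 0 0 0 0 -1 0.05 0'
python3 - <<'E'
from h import *
from bench import arm
rows(arm,[.495+.0906*.1245,-.1484+.9959*.1245,.135],-5.2)
E
```

```text
t: 10.95
tcp_pos: [0.5014, -0.0888, 0.1371]
eef_rot: [0.999, -0.045, 0.004, 0.001]
force: [0.9, -2.6, 6.1]
gripper_width: 0.0111
t 10.95 turn [ 0.   -0.05 -0.  ] shift [-0.018 -1.077  0.034] F [ 0.9 -2.6  6.1] M [-0.35  0.31  0.02] w 0.0111 tcp [ 0.5014 -0.0888  0.1371]
```

```bash
python3 -m pendant '0 0 0 0 -0.08 0.07 0; 0 0 0 0 -0.2 0.09 0; 0 0 0 0 -0.35 0.1 0; 0 0 0 0 -0.5 0.1 0; 0 0 0 0 -0.65 0.1 0; 0 0 0 0 -0.8 0.1 0; 0 0 0 0 -0.9 0.1 0; 0 0 0 0 -0.95 0.1 0; 0 0 0 0 -0.95 0.1 0'
python3 - <<'E'
from h import *
from bench import arm
import cv2
rows(arm,[.495+.0906*.1245,-.1484+.9959*.1245,.135],-5.2)
a=arm.read_camera("scene")["img"][130:280,240:440,::-1];b=arm.read_camera("top")["img"][150:270,195:395,::-1]
cv2.imwrite("pics/s5.png",a);cv2.imwrite("pics/t5.png",b)
cv2.imwrite("pics/c5.png",cv2.resize(np.vstack([a,b]),None,fx=2.2,fy=2.2,interpolation=cv2.INTER_CUBIC))
E
```

```text
t: 12.08
tcp_pos: [0.5108, -0.0349, 0.1371]
eef_rot: [0.999, -0.046, 0.01, 0.003]
force: [-2.0, -13.8, 25.2]
gripper_width: 0.011
t 12.075 turn [ 0.03 -0.11 -0.  ] shift [-0.092 -0.167  0.032] F [ -2.  -13.8  25.2] M [-1.93  0.72  0.15] w 0.011 tcp [ 0.5108 -0.0349  0.1371]
```

View pics/c5.png

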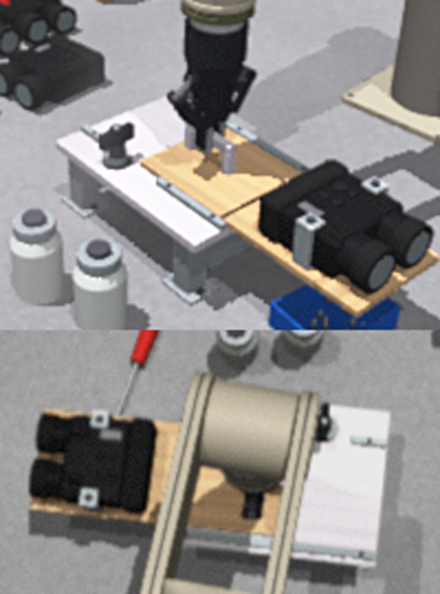

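Scene half: line near (240,208), slightly inward of the stand edge, board flat. The top view of the line is hidden by the arm, so I'll zoom the scene view to measure.

Run:
```python
import cv2
a=cv2.imread("pics/s5.png")[65:125,60:160];cv2.imwrite("pics/c6.png",cv2.resize(a,None,fx=8,fy=8,interpolation=cv2.INTER_CUBIC))
```

```text
(no output)
```

View pics/c6.png

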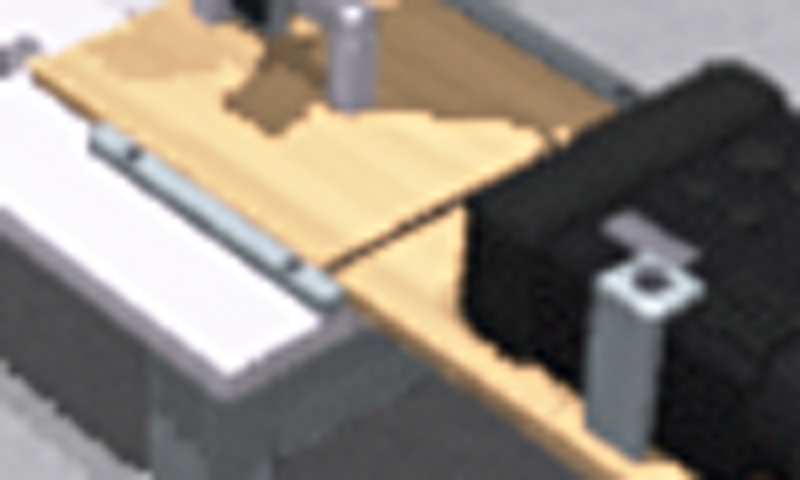

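Line (325,270)–(460,205); stand's outer edge from corner (225,375) to (325,320).

Run:
```python
from h import *
from bench import arm
c=arm.read_camera("scene")
d=np.array([.0906,.9959])
E=np.array([.5311,.0738])
for n,u,v,z in [("l",325,270,.109),("l",400,234,.109),("l",460,205,.109),("corner",225,375,.1),("edge",325,320,.1),("tail",35,70,.109)]:
    p=ray(c,(300+u/8-.44,195+v/8-.44),z);print(n,p.round(4),"along",((p[:2]-E)@d).round(4),"lat",((p[:2]-E)@[.9959,-.0906]).round(4))
rows(arm,[0,0,0],-5.2)
```

```text
l [0.5879 0.0586 0.109 ] along -0.01 lat 0.0579
l [0.5562 0.0629 0.109 ] along -0.0086 lat 0.0259
l [0.53   0.0663 0.109 ] along -0.0076 lat -0.0004
corner [0.6409 0.065  0.1   ] along 0.0012 lat 0.1101
edge [0.5983 0.0685 0.1   ] along 0.0008 lat 0.0674
tail [ 0.5748 -0.0891  0.109 ] along -0.1583 lat 0.0583
t 12.225 turn [ 0.03 -0.11 -0.  ] shift [-8.573  0.188  2.119] F [ -1.4 -12.9  25.4] M [-1.9   0.71  0.11] w 0.0106 tcp [ 0.5108 -0.0349  0.137 ]
```

Measured 8–9.5 mm to go (dead reckoning says 10). I'll ease the down-push to about 14 N and move on about 8.5 mm.

```bash
python3 -m pendant '0 -0.05 0 -0.01 -0.03 0.07 0; 0 -0.1 0 -0.02 -0.07 0.065 0; 0 -0.1 0 -0.02 -0.1 0.06 0; 0 -0.1 0 -0.02 -0.14 0.06 0; 0 -0.1 0 -0.02 -0.17 0.06 0; 0 -0.1 0 -0.02 -0.18 0.06 0; 0 -0.1 0 -0.02 -0.18 0.06 0; 0 -0.1 0 -0.02 -0.18 0.06 0'
python3 - <<'E'
from h import *
from bench import arm
import cv2
rows(arm,[.495+.0906*.1245,-.1484+.9959*.1245,.135],-5.2)
a=np.mean([arm.read_camera("scene")["img"][185:265,290:390,::-1].astype(float) for _ in range(4)],0).astype(np.uint8)
cv2.imwrite("pics/c7.png",cv2.resize(a,None,fx=7.5,fy=7.5,interpolation=cv2.INTER_CUBIC))
E
```

```text
t: 13.22
tcp_pos: [0.5119, -0.0272, 0.1371]
eef_rot: [0.999, -0.046, 0.003, 0.006]
force: [-8.9, -17.2, 20.4]
gripper_width: 0.0106
t 13.225 turn [ 0.06 -0.03 -0.01] shift [-0.097 -0.038  0.034] F [ -8.9 -17.2  20.4] M [-2.24  1.63 -0.05] w 0.0106 tcp [ 0.5119 -0.0272  0.1371]
```

View pics/c7.png

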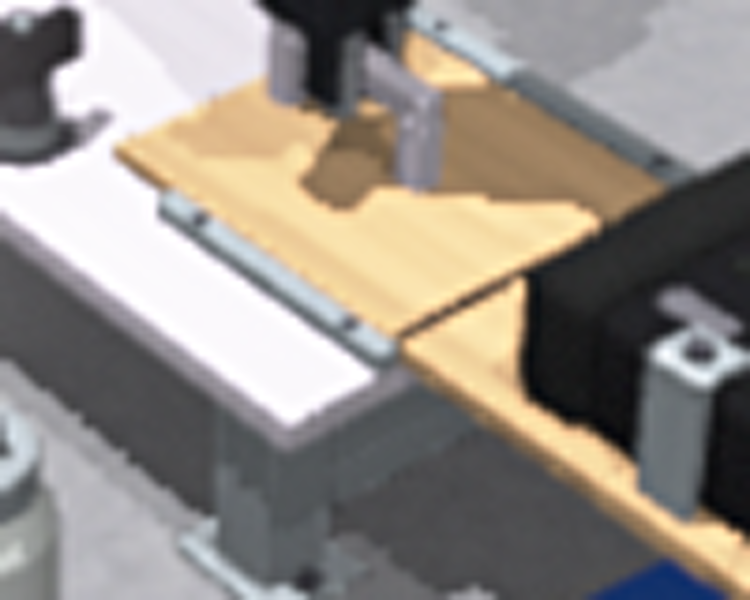

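Line (403,333)–(520,277); edge corner about (287,432)–(375,375); tail corner (120,150).

Run:
```python
from h import *
from bench import arm
c=arm.read_camera("scene")
d=np.array([.0906,.9959]);E=np.array([.5311,.0738])
for n,u,v,z in [("l",403,333,.109),("l",460,306,.109),("l",520,277,.109),("corner",287,430,.1),("edge",375,374,.1),("tail",120,150,.109)]:
    p=ray(c,(290+u/7.5-.43,185+v/7.5-.43),z);print(n,p.round(4),"along",((p[:2]-E)@d).round(4),"lat",((p[:2]-E)@[.9959,-.0906]).round(4))
s=arm.observe();print(s["t"],s["tcp_pos"],s["force"])
```

```text
l [0.5842 0.0661 0.109 ] along -0.0029 lat 0.0536
l [0.5588 0.0697 0.109 ] along -0.0015 lat 0.0279
l [0.531  0.0735 0.109 ] along -0.0003 lat -0.0001
corner [0.642  0.0666 0.1   ] along 0.0028 lat 0.1111
edge [0.599 0.067 0.1  ] along -0.0006 lat 0.0682
tail [ 0.5759 -0.0815  0.109 ] along -0.1506 lat 0.0587
13.475 [ 0.51187136 -0.0272327   0.13707506] [ -9.22240547 -16.76778743  19.94746053]
```

About 1.3 mm left by the image, 2.3 mm by dead reckoning. Last nudge: ease sideways and reduce the down-push.

```bash
python3 -m pendant '0 0 0 -0.03 -0.03 0.045 0; 0 0 0 -0.05 -0.05 0.04 0; 0 0 0 -0.05 -0.065 0.04 0; 0 0 0 -0.05 -0.065 0.04 0; 0 0 0 -0.05 -0.065 0.04 0; 0 0 0 -0.05 -0.065 0.04 0'
python3 - <<'E'
from h import *
from bench import arm
import cv2
s=arm.observe();print(s["force"].round(1),s["tcp_pos"].round(4),np.abs(s["dq"]).max())
d=np.array([.0906,.9959]);m=s["tcp_pos"][:2]-[.495,-.1484];print("moved",m@d,"lat",m@[.9959,-.0906])
c=arm.read_camera("scene");t=arm.read_camera("top")
a=np.mean([arm.read_camera("scene")["img"][185:265,290:390,::-1].astype(float) for _ in range(4)],0).astype(np.uint8)
b=t["img"][155:265,200:350,::-1]
cv2.imwrite("pics/c8.png",np.vstack([cv2.resize(a[15:65],None,fx=6,fy=6,interpolation=cv2.INTER_CUBIC),cv2.resize(b[25:95],(600,280),interpolation=cv2.INTER_CUBIC)]))
rows(arm,[.5,0,.13],-5.2)
E
```

```text
t: 14.22
tcp_pos: [0.5113, -0.0244, 0.1376]
eef_rot: [0.999, -0.047, 0.005, 0.007]
force: [0.7, -7.4, 10.3]
gripper_width: 0.0108
[ 0.7 -7.4 10.3] [ 0.5113 -0.0244  0.1376] 0.000680956200936858
moved 0.12497309162634852 lat 0.0049821728793336606
t 14.525 turn [ 0.08 -0.06 -0.02] shift [-0.227 -0.388  0.118] F [ 0.2 -8.3 11.2] M [-0.99  0.23 -0.05] w 0.0106 tcp [ 0.5113 -0.0244  0.1376]
```

View pics/c8.png

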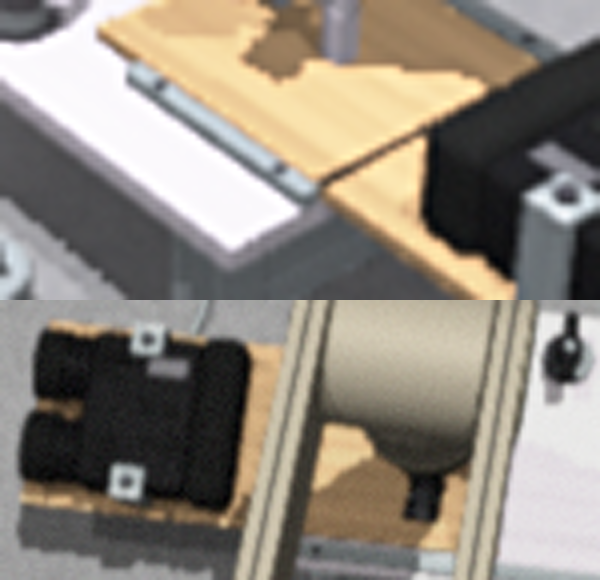

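Scene: line (322,184)–(430,126), edge (235,247)–(300,207). Top: the board's outer end corners are near (50,20) and (20,200), usable as an independent check because the end must be 205 mm past the edge.

Run:
```python
from h import *
from bench import arm
d=np.array([.0906,.9959]);E=np.array([.5311,.0738])
c=arm.read_camera("scene");t=arm.read_camera("top")
def pr(n,c,uv,z):
    p=ray(c,uv,z);print(n,"along",((p[:2]-E)@d).round(4),"lat",((p[:2]-E)@[.9959,-.0906]).round(4))
for n,u,v,z in [("l",322,184,.109),("l",376,155,.109),("l",430,126,.109),("corner",235,247,.1),("edge",300,207,.1),("tail",97,35,.109)]:
    pr(n,c,(290+u/6-.42,200+v/6-.42),z)
for u,v in[(50,20),(20,200)]:pr("outer",t,(200+u/4-.4,180+v/4-.4),.109)
# original picture, same end corners
for u,v in[(178,122),(147,342)]:pr("outer0",t,(215+u/4.7-.4,165+v/4.7-.4),.109)
```

```text
l along 0.0009 lat 0.0574
l along 0.0008 lat 0.0254
l along 0.0007 lat -0.0077
corner along 0.0009 lat 0.1063
edge along -0.0016 lat 0.0672
tail along -0.147 lat 0.0609
outer along 0.2039 lat 0.0581
outer along 0.2052 lat -0.0807
outer0 along 0.0794 lat 0.0533
outer0 along 0.0795 lat -0.0902
```

Run:
```python
from bench import arm
s=arm.observe();print(s["t"],s["tcp_pos"],s["force"],abs(s["dq"]).max(),s["gripper_width"])
print(arm.hand_in())
```

```text
14.625 [ 0.51128277 -0.02438047  0.13756636] [ 1.73933571 -8.10087717 10.62731513] 0.0013569187630152466 0.010786578676568475
the job is handed in; nothing more can be done
None
```

I turned the clamp wing about 90° anticlockwise, which freed the board. I then gripped the handle and slid the board about 125 mm outward along the stand. The job was handed in at 14.6 s with the gripper still holding the board.

- **Line position:** three checks put the line within about 1 mm of the stand's outer edge:
  - The scene camera put the line about 0.8 mm past the edge line from the first top view. The edge itself read −1.6 to +0.9 mm in the same picture.
  - The top camera put the board's outer end 204–205 mm past the edge; it should be 205.
  - The arm's own travel was 125.0 mm against 124.5 mm planned.
- **Holding:** the arm was still, pressing down with about 10 N, more than the roughly 5 N needed to stop the board tipping. In the last pictures the board looked flat.
- **Other things on the bench:** I moved nothing else, and the last pictures showed nothing displaced; I did not measure each item.

**Readings that disagreed or looked off:**
- **First grip on the wing:** the fingers stopped at 17 mm, probably on the hub below, so I raised them 7 mm and gripped again.
- **Tail corner:** in the scene view it read about 8 mm off from where the other checks put it (147 mm inward rather than 155). I set that reading aside as a rough pixel pick.
- **Side drift and force:** the board drifted about 5 mm sideways within its play. The highest downward push I read was 25 N, partway through the slide.

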